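# Locate a V-block on the tilted sine plate

## Task

Set the steel V-block down gently, the groove upward and square to the two stops, on the tilted sine plate a little above its locating corner, and let go so that it slides down by itself against both stops. Then move the pusher down its guide until you feel its nose bear on the V-block's uphill edge, press it home with about 10 N for half a second (never as much as 20 N), and let go, leaving the V-block tight in the corner with the pusher still against it and the other things on the bench where they are.

Things in the scene. Friction and masses are not known exactly. Their poses are not given: they have to be found in the camera images.
- v_block_center (a point): centre (half-way up) of the loose steel V-block: 42 mm (its x) by 45 mm (its y) by 35 mm high (its z, groove upward), 0.36 kg more or less; it stands upright on the bench at the start. Site axes are the block's axes; its four side faces are flat and can be gripped across 45 mm (along its y) or 42 mm (along its x)
- v_block: the same V-block; origin at the centre of its underside
- corner: locating corner of the tilted plate, fixed. Origin: on the plate's face where the inner faces of the two stops meet. z: square out of the plate, upward. Stops: two dark steel bars, 20 mm high, 10 mm thick, running 68 mm from the origin along +x and +y (inner faces at y = 0 and x = 0). Straight uphill is (1, 1, 0) of this frame. The block at home: centre 21 and 22.5 mm from the stops (either way round), 17.5 mm above the plate
- plate: the sine plate's 12 mm aluminium top, fixed, 240 x 130 mm, tilted 21 degrees. Same origin as the corner (some 37 mm above the bench); x straight uphill, y level, z square out of the plate. It reaches from x = -22 to 218 mm, y = -65 to 65 mm. Plate and stops are smooth (friction coefficient about 0.1): a block let go slides downhill by itself
- pusher (a joint): travel of the pusher along its guide, straight downhill: 0 = fully back (uphill), up to 0.1 m as it moves down. It stays where it is left: the guide drags with about 4 N, which adds to what a hand on the grip feels. Its flat steel nose (34 mm wide, 20 mm high) is screwed into the bar and set out differently each time: its front face stands 43 to 59 mm downhill of the grip's middle, locked there and not measured, so where it meets the block has to be felt
- pusher_grip (a point): point in the pusher's black upright grip, a tab 14 mm thick (its y, across the guide), 22 mm long (its x, uphill), standing 50 mm out of the plate (its z); this point is 33 mm out of the plate, on the tab's middle, (193 mm - travel) uphill of the corner's origin. Below it: the bar, 16 mm wide, up to 15 mm out of the plate; guide rails, 11 mm high, to 17 mm either side
- dial_indicator: bystander: round grey plunger dial indicator lying on the bench, 107x57x19 mm; origin under its middle
- gauge_pin: bystander: plain steel pin gauge standing upright, 20 mm in diameter, 50 mm tall; origin at its foot
- hex_bolt: bystander: steel bolt standing on its head, 19x16x39 mm; origin at its foot
- calculator: bystander: pocket calculator lying on the bench, 118x72x16 mm; origin under its middle
There are look-alikes about, which are no part of the job. What is shaped like the v_block but brown, green or turquoise is not meant.

How it is judged:
On the way, in this order (a step that is already met when the one before it is completed fails the run):
1. the V-block has been let go on the plate and has slid down to within 5 mm of both stops, touched by neither fingers nor pusher (((angle between the x axis of v_block and the x axis of corner, either way round below 0.06 rad and x of v_block_center in the frame of corner below 0.026 m and y of v_block_center in the frame of corner below 0.0275 m) or (angle between the y axis of v_block and the x axis of corner, either way round below 0.06 rad and x of v_block_center in the frame of corner below 0.0275 m and y of v_block_center in the frame of corner below 0.026 m)) and x of v_block_center in the frame of corner above 0.015 m and y of v_block_center in the frame of corner above 0.015 m and z of v_block_center in the frame of corner between 0.0155 and 0.0195 m and angle between the z axis of v_block and the z axis of corner, either way round below 0.05 rad and angle between v_block's own z axis and vertical below 0.6 rad and contact force between each of the fingers, pusher and v_block below 0.1 N), for 0.2 s.
2. the pusher presses the V-block into the corner with more than 5 N, the fingers not on the block (((angle between the x axis of v_block and the x axis of corner, either way round below 0.06 rad and x of v_block_center in the frame of corner below 0.0228 m and y of v_block_center in the frame of corner below 0.0243 m) or (angle between the y axis of v_block and the x axis of corner, either way round below 0.06 rad and x of v_block_center in the frame of corner below 0.0243 m and y of v_block_center in the frame of corner below 0.0228 m)) and x of v_block_center in the frame of corner above 0.015 m and y of v_block_center in the frame of corner above 0.015 m and z of v_block_center in the frame of corner between 0.0155 and 0.0195 m and angle between the z axis of v_block and the z axis of corner, either way round below 0.05 rad and angle between v_block's own z axis and vertical below 0.6 rad and contact force between pusher and v_block above 5 N and contact force between the fingers and v_block below 0.1 N), for 0.2 s.
At the end, for the whole second after the job is handed in: the V-block lies flat on the plate, groove outward, at rest, within 1.8 mm of both stops and square to them, the pusher's nose against its uphill edge (touching, over 0.3 N), and block and pusher are let go (((angle between the x axis of v_block and the x axis of corner, either way round below 0.06 rad and x of v_block_center in the frame of corner below 0.0228 m and y of v_block_center in the frame of corner below 0.0243 m) or (angle between the y axis of v_block and the x axis of corner, either way round below 0.06 rad and x of v_block_center in the frame of corner below 0.0243 m and y of v_block_center in the frame of corner below 0.0228 m)) and x of v_block_center in the frame of corner above 0.015 m and y of v_block_center in the frame of corner above 0.015 m and z of v_block_center in the frame of corner between 0.0155 and 0.0195 m and angle between the z axis of v_block and the z axis of corner, either way round below 0.05 rad and angle between v_block's own z axis and vertical below 0.6 rad and contact force between pusher and v_block above 0.3 N and linear speed of v_block below 0.01 m/s and contact force between the fingers and v_block below 0.1 N and contact force between the arm and pusher below 0.1 N).
It fails at once if the pusher bears on the V-block with more than 20 N (contact force between pusher and v_block above 20 N).
It fails at once if the V-block strikes or is pressed onto the plate or stops with over 80 N (contact force between v_block and plate above 80 N).
It fails at once if the V-block is let go over the plate from more than 8 mm above it (dropped instead of set down) (contact force between the fingers and v_block below 0.05 N and z of v_block_center in the frame of corner between 0.0255 and 0.2 m and x of v_block_center in the frame of corner between -0.03 and 0.17 m and y of v_block_center in the frame of corner between -0.03 and 0.17 m).
It fails at once if another loose thing on the bench is moved by more than 25 mm (distance of any of dial_indicator, gauge_pin, hex_bolt, calculator from where it was at the start of the episode above 0.025 m).
It also fails if it takes over 69 s, if anything falls off the work surface, if the arm or the gripper's body presses on something with over 40 N, if the wrist force passes 120 N, or if a joint passes its speed limit or range.

## Robot

A 7-joint arm with a two-finger parallel gripper is mounted at the origin on a cart in front of the work surface, level with it; the furniture and walls round the work are solid. World frame = base frame: x ahead of the robot, y to its left, z up, the work surface at z = 0. Lengths are in m, angles in rad, forces in N, time in s.
With the tool pointing down it reaches from about 0.35 to 0.9 m from the base axis. Payload 8.1 kg.
Tool frame: the origin (TCP) lies between the finger pads; the fingertips stand ahead of it and the grasp point (between the pads) is the TCP (arm.nose_length is the z of the fingertips in the tool frame, in m); z points along the fingers, y is the line along which they close (so a half turn about z gives the same grasp; the last joint's range is limited). The gripper opens to 92 mm and grips with 3 to 60 N. Pads are 19 mm wide; open, the fingers measure 130 mm over their backs; the gripper's body (75 mm by 190 mm) begins 47 mm behind the grasp point.
Start: joints at [1.055, 0.434, 0.025, 1.573, -0.012, 1.134, -0.075], TCP at [0.251, -0.573, 0.246] pointing down, gripper open.
Joint ranges: [-2.62, 2.62], [-0.44, 2.09], [-1.27, 1.32], [0.08, 2.57], [-1.32, 4.46], [0.12, 2], [-2.74, 2.74]. Speed limits (rad/s): [2.22, 2.22, 3.01, 3.01, 3.14, 3.14, 3.14].

## Interface

Orientations are given as a rotation vector (axis times angle).
In Python, from cell import sensors, optics, arm gives the robot as it stands.
- The arm moves only by the tool arm_command, never from a script. Its argument "deltas" is one flat list of numbers, 7 for each row, row after row: the turn, a rotation vector about the world's x, y, z as a fraction of full scale, then the shift along the world's x, y, z as a fraction of full scale, then the finger opening in mm, from 0 to 91.8. In form: [wx, wy, wz, dx, dy, dz, fingers, wx, wy, wz, dx, dy, dz, fingers, ...]. A call has 1 to 20 rows; each row is the pose to reach, as a shift and turn from the pose commanded when the call began; what a row does not reach only later rows make up. Full scale, the value 1, is 1 m for a shift and 90 degrees for a turn. A row lasts 1/10 s, in which the tool goes at most 50 mm and 8.59 degrees, less where a joint would pass 70% of its speed; a pose out of reach is approached as far as the arm can. A call with a number of a shift or a turn outside -1 to 1 is refused whole. A call with a gripper value outside its range is refused whole. The fingers move at their own pace and stop on an object; "force" is the grip in N (left out, the last holds). Time passes only in rows, so rows that repeat a pose let the fingers close. It gives the time, the measured TCP pose, the force, the opening and the grip force at its end, in the units of the state.
- sensors.observe(): the state, without advancing time (a new reading comes with each control period).
- optics.get_image(name): name is "scene" or "top"; returns the picture (480x640x3 uint8, blue, green, red); there is no depth.
- optics.calibration(name): a dict with "camera_matrix" (3x3 intrinsics, pixels), "rvec" (rotation vector, rad) and "tvec" (3), from world to camera coordinates, as OpenCV has them. Camera axes: x right, y down, z forward; pixel columns grow to the right and rows downward; lengths in m; the calibration is good to about 2 mm. A picture is of the moment at which its call begins. calibration takes no time and is no camera call.
- arm.sign_off(): hands the job in; it is judged then, once.
The state is a dict: "clock": time; "joints": joint angles; "dq": joint speeds; "joint_efforts": joint torques, N m; "position": TCP position; "ee_rot": TCP orientation; "force": force on the tool from outside, world axes, zero at the start; "ft_torque": the same for the moment, N m; "width": opening from 0.0 (shut) to 1.0 (fully open); "gripper_force": force on a finger pad.
Only numpy, scipy, OpenCV 4.12 (cv2) and the standard library are available. Lean on these libraries where they do the work, as an engineer would, in place of code of your own. Each camera call takes 0.05 s, during which the arm holds its last target. There are 200 camera calls.

## Working session

There is one attempt and no reset: what is moved stays moved. The work goes in short steps, Python scripts to look and compute and a tool call to move; the robot and the scene stay as the last step left them, time stands still between calls to the robot, and variables do not carry over. Pictures are saved under pics/ and viewed, at most 10 in all, crops included, and the job is handed in when it is done.

Besides the shell and the picture viewer there is one more tool, called after "Request:" as name(argument=value, ...) on one line, values as JSON. arm_command: Moves the arm, as the interface text tells. Its arguments: {"type":"object","properties":{"deltas":{"type":"array","items":{"type":"number"}},"force":{"type":"number"}},"required":["deltas"]}

```bash
mkdir -p pics; ls
python3 - <<'E'
from cell import sensors, optics, arm
import cv2
print(sensors.observe()); print(arm.nose_length)
for n in ("scene","top"):
    print(n,optics.calibration(n)); cv2.imwrite(f"pics/{n}0.png",optics.get_image(n))
E
```

```text
pics
{'clock': 0.0, 'joints': array([ 1.05540595,  0.43518695,  0.02497579,  1.57413083, -0.01158983,
        1.1340035 , -0.07506617]), 'dq': array([-4.29506598e-04, -4.95875799e-04, -3.80183295e-04,  1.26496171e-05,
        2.80933589e-04,  5.63513307e-04,  2.40131704e-04]), 'joint_efforts': array([-7.51437674e-04, -6.67859530e+01,  9.84555781e-01, -3.14464903e+01,
       -6.07625535e-02,  4.26218624e-02,  1.66796272e-04]), 'position': array([ 0.25047202, -0.57206834,  0.24495433]), 'ee_rot': array([-3.07344714e+00, -6.43452882e-01,  7.42540559e-04]), 'force': array([ 0.69594245, -0.47576493, -1.3883889 ]), 'ft_torque': array([-0.01549788,  0.00827078,  0.01525334]), 'gripper_force': 0.0, 'width': 1.0015621729047057}
0.019
scene {'camera_matrix': array([[571.26688598,   0.        , 323.52761975],
       [  0.        , 571.26688598, 242.75339044],
       [  0.        ,   0.        ,   1.        ]]), 'rvec': array([ 1.11371444, -2.00215869,  1.26656057]), 'tvec': array([0.2038721 , 0.28527157, 0.79178918])}
top {'camera_matrix': array([[535.23021431,   0.        , 315.98056642],
       [  0.        , 535.23021431, 246.03665103],
       [  0.        ,   0.        ,   1.        ]]), 'rvec': array([ 2.18294662, -2.19032366,  0.07335256]), 'tvec': array([-0.06077776,  0.49903551,  1.24483428])}
```

View pics/scene0.png

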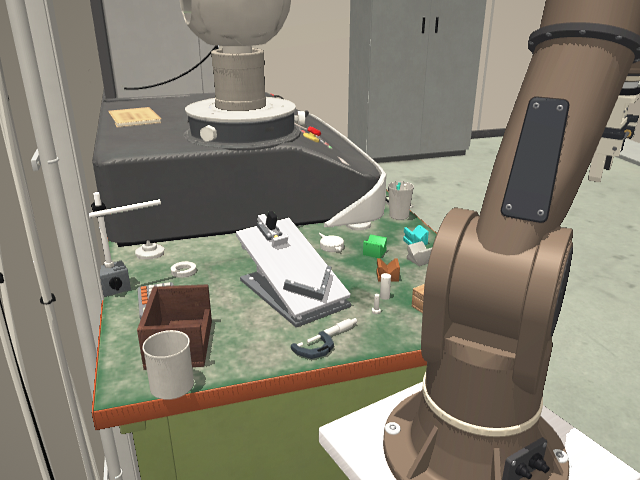

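View pics/top0.png

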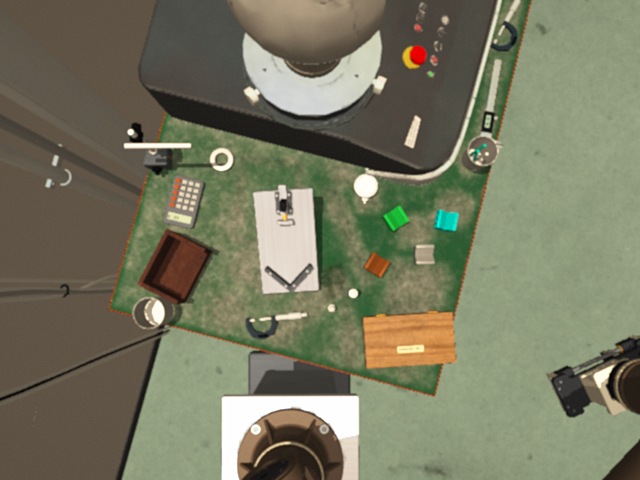

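The V-block-shaped things in top are brown (376,264), green (396,218), turquoise (447,220) and bare grey (425,254). Steel fits the grey one, which is at (418,254) in scene. I'll confirm this in an enlarged crop, next to enlarged views of the plate.

Run:
```python
import cv2,numpy as np
t=cv2.imread("pics/top0.png"); s=cv2.imread("pics/scene0.png")
f=lambda im,x,y,w,h,W,H: cv2.resize(im[y:y+h,x:x+w],(W,H),interpolation=cv2.INTER_CUBIC)
a=f(t,245,175,80,125,384,600)        # x4.8
b=np.vstack([f(t,360,195,104,75,416,300),f(s,360,215,104,75,416,300)])
cv2.imwrite("pics/crop1.png",np.hstack([a,b]))
cv2.imwrite("pics/crop2.png",f(s,230,205,128,120,640,600))
```

```text
(no output)
```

View pics/crop1.png

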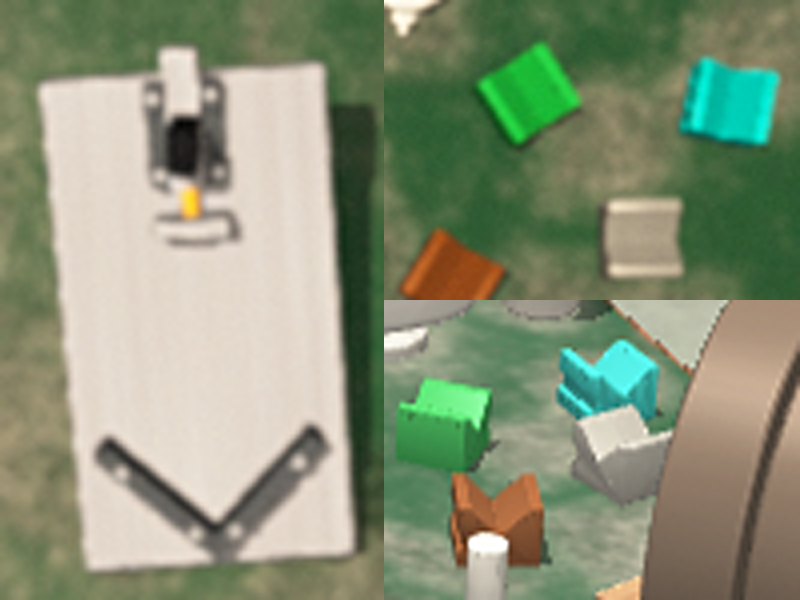

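View pics/crop2.png

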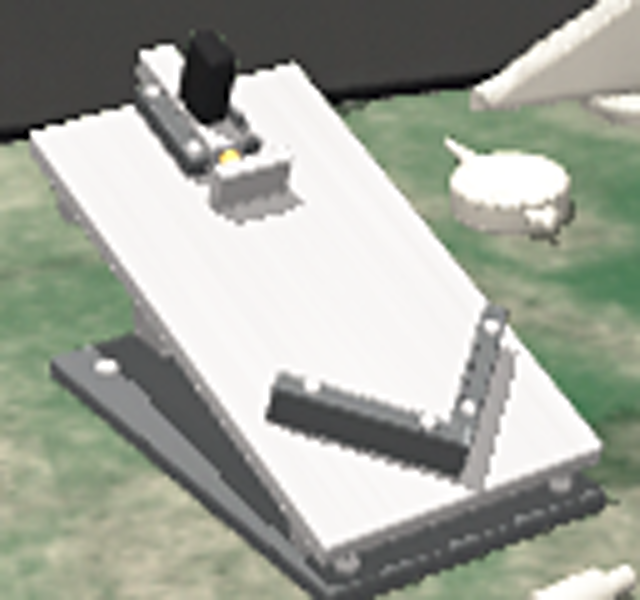

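The bare grey steel block in the top crop (643,237), full image (425,254), is the V-block. Its groove runs along the image row. The plate's corners and stops are clear in both views.

```bash
cat > h.py <<'E'
import numpy as np, cv2
from scipy.spatial.transform import Rotation as R
from cell import sensors, optics, arm
def cal(n):
    c=optics.calibration(n); return c["camera_matrix"],cv2.Rodrigues(c["rvec"])[0],np.array(c["tvec"])
def ray(n,p):
    K,r,t=cal(n); d=r.T@np.linalg.inv(K)@np.array([p[0],p[1],1.]); return -r.T@t,d/np.linalg.norm(d)
def onz(n,p,z): o,d=ray(n,p); return o+d*(z-o[2])/d[2]
def tri(pt,ps):
    P=[cal(n)[0]@np.c_[cal(n)[1],cal(n)[2]] for n in("top","scene")]
    X=cv2.triangulatePoints(P[0],P[1],np.float64(pt).T,np.float64(ps).T); return (X[:3]/X[3]).T
def proj(n,X):
    c=optics.calibration(n); return cv2.projectPoints(np.float64(X).reshape(-1,3),c["rvec"],c["tvec"],c["camera_matrix"],None)[0].reshape(-1,2)
def rigid(A,B):
    q,rs=R.align_vectors(B-B.mean(0),A-A.mean(0)); return q,B.mean(0)-q.apply(A.mean(0)),rs
E
python3 - <<'E'
from h import *
np.set_printoptions(precision=4,suppress=True)
print("cams",ray("top",(320,240))[0],ray("scene",(320,240))[0])
t=np.array([(40,83),(325,64),(355,553),(87,570)])/4.8+[245,175]
s=np.array([(30,130),(295,65),(603,443),(325,550)])/5+[230,205]
X=tri(t,s); print(X)
A=np.array([(218,65,0),(218,-65,0),(-22,-65,0),(-22,65,0)])/1000.
q,o,rs=rigid(A,X); print("plate",q.as_matrix(),o,rs, "tilt",np.degrees(np.arccos(q.as_matrix()[2,2])),"yaw",np.degrees(np.arctan2(*q.as_matrix()[[1,0],0])))
for n,p in(("top",t),("scene",s)): print(proj(n,q.apply(A)+o)-p)
# inner corner at top of stops, grip top
print("stop corner px",(proj("top",q.apply([0,0,.02])+o)-[245,175])*4.8,(proj("scene",q.apply([0,0,.02])+o)-[230,205])*5)
print("grip top px",(proj("top",q.apply([.193,0,.05])+o)-[245,175])*4.8,(proj("scene",q.apply([.193,0,.05])+o)-[230,205])*5)
im=cv2.imread("pics/top0.png"); c=im[235:275,405:445]; hsv=cv2.cvtColor(c,cv2.COLOR_BGR2HSV)
print(hsv[19,19],hsv[5,5],hsv[19,5])
m=((c[...,2].astype(int)>c[...,1]-3)&(hsv[...,2]>115)&(hsv[...,1]<70)).astype(np.uint8)
m=cv2.morphologyEx(m,cv2.MORPH_OPEN,np.ones((3,3)))
for k in cv2.findContours(m,0,1)[0]:
    if cv2.contourArea(k)>80:
        r=cv2.minAreaRect(k); b=cv2.boxPoints(r)+[405,235]; print(r,b); W=np.array([onz("top",p,.035) for p in b]); print(W,W.mean(0),np.linalg.norm(np.diff(W,axis=0),axis=1))
E
```

```text
cams [ 0.4134 -0.0631  1.2757] [-0.3951  0.487   0.5972]
[[ 0.6103  0.0736  0.1144]
 [ 0.6193 -0.056   0.1112]
 [ 0.3955 -0.0686  0.0289]
 [ 0.3874  0.0607  0.0276]]
plate [[ 0.9339 -0.0616 -0.3523]
 [ 0.0546  0.9981 -0.03  ]
 [ 0.3534  0.0088  0.9354]] [ 0.4116 -0.0029  0.0359] 0.0025092030949749804 tilt 20.703924345800758 yaw 3.344605979193016
[[ 0.2493 -0.1791]
 [ 0.0702  0.0443]
 [-0.0148  0.0447]
 [-0.0603  0.1612]]
[[-0.6137  0.1999]
 [-0.1458 -0.4596]
 [ 0.4826  0.6386]
 [ 0.0976 -0.3919]]
stop corner px [[216.9905 534.4259]] [[449.7966 419.94  ]]
grip top px [[184.4599 150.3785]] [[211.5177  43.2404]]
[ 18  60 178] [ 32  66 132] [ 61 107  93]
((19.5, 19.0), (20.0, 19.0), 90.0) [[415. 244.]
 [434. 244.]
 [434. 264.]
 [415. 264.]]
[[ 0.5016 -0.2926  0.035 ]
 [ 0.5014 -0.3367  0.035 ]
 [ 0.4549 -0.3359  0.035 ]
 [ 0.4551 -0.2918  0.035 ]] [ 0.4782 -0.3142  0.035 ] [0.0441 0.0465 0.044 ]
```

Request:
arm_command(deltas=[0,0,0.3,0.1,0.15,0.02,70,0,0,0.738,0.2,0.35,0.02,70,0,0,0.738,0.2,0.35,0.02,70,0,0,0.738,0.2,0.35,0.02,70,0,0,0.738,0.2,0.35,0.02,70,0,0,0.738,0.2,0.35,0.02,70,0,0,0.738,0.2,0.35,0.02,70,0,0,0.738,0.2,0.35,0.02,70,0,0,0.738,0.2,0.35,0.02,70,0,0,0.738,0.2,0.35,0.02,70,0,0,0.738,0.2,0.35,0.02,70])

```text
clock: 1.2
position: [0.4499, -0.2237, 0.2654]
ee_rot: [-2.222, -2.22, 0.002]
force: [-0.0, -0.2, 0.4]
width: 0.765
gripper_force: 0.0
```

Run:
```python
from h import *
print([a for a in dir(arm) if a[0]!='_'])
s=optics.get_image("scene");t=optics.get_image("top");cv2.imwrite("pics/s1.png",s);cv2.imwrite("pics/t1.png",t)
f=lambda im,x,y,w,h,W,H: cv2.resize(im[y:y+h,x:x+w],(W,H),interpolation=cv2.INTER_CUBIC)
cv2.imwrite("pics/crop3.png",np.hstack([f(t,405,235,40,40,400,400),f(s,400,230,40,40,400,400)]))
o=sensors.observe();print(o["position"],o["joints"],R.from_rotvec(o["ee_rot"]).as_matrix())
```

```text
['PlanningError', 'nose_length', 'sign_off']
[ 0.4497769  -0.22419371  0.26543482] [ 0.66251155  0.24889578 -0.37556907  1.81196256  0.10221039  1.10024725
  0.24875202] [[ 2.21844019e-03  9.99997198e-01 -8.25621789e-04]
 [ 9.99997472e-01 -2.21874152e-03 -3.64236002e-04]
 [-3.66066823e-04 -8.24811666e-04 -9.99999593e-01]]
```

View pics/crop3.png

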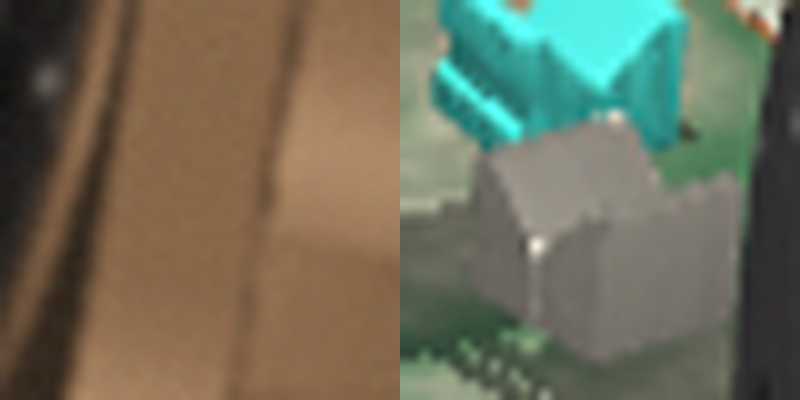

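Run:
```python
from h import *
np.set_printoptions(precision=4,suppress=True)
S=lambda u,v:((u-400)/10+400-.45,v/10+230-.45)
T=lambda u,v:((u-384)/4+360-.4,v/4+195-.4)
print("bottom -x+y",onz("scene",S(600,360),0))
for n,p in(("-x-y",(738,178)),("-x+y",(603,213)),("+x+y",(480,155))): print(n,onz("scene",S(*p),.035))
for n,p in(("-x-y",(683,277)),("-x+y",(609,277)),("+x+y",(609,199)),("+x-y",(683,198))): print("top",n,onz("top",T(*p),.035))
print("tri",tri([T(683,277),T(609,199),T(609,277)],[S(738,178),S(480,155),S(603,213)]))
```

```text
bottom -x+y [ 0.4567 -0.2983  0.    ]
-x-y [ 0.4583 -0.3368  0.035 ]
-x+y [ 0.4606 -0.2991  0.035 ]
+x+y [ 0.4982 -0.2949  0.035 ]
top -x-y [ 0.4553 -0.3367  0.035 ]
top -x+y [ 0.4554 -0.2938  0.035 ]
top +x+y [ 0.5007 -0.2945  0.035 ]
top +x-y [ 0.5012 -0.3375  0.035 ]
tri [[ 0.4559 -0.3356  0.0364]
 [ 0.5002 -0.2955  0.034 ]
 [ 0.455  -0.2935  0.0387]]
```

The block's centre is about (0.478, -0.3155). Its yaw is about 0 and its top is 35–36 mm up. The 45 mm width lies along world x, so I'll grasp across that, high on the block so the tips clear the stops.

Request:
arm_command(deltas=[0,0,0,0.014,-0.047,-0.03,70,0,0,0,0.027,-0.093,-0.06,70,0,0,0,0.027,-0.093,-0.1,70,0,0,0,0.027,-0.093,-0.14,70,0,0,0,0.027,-0.093,-0.18,70,0,0,0,0.027,-0.093,-0.205,70,0,0,0,0.027,-0.093,-0.22,70,0,0,0,0.027,-0.093,-0.225,70,0,0,0,0.027,-0.093,-0.225,70,0,0,0,0.027,-0.093,-0.225,30,0,0,0,0.027,-0.093,-0.225,30,0,0,0,0.027,-0.093,-0.225,30,0,0,0,0.027,-0.093,-0.225,30,0,0,0,0.027,-0.093,-0.225,30,0,0,0,0.027,-0.093,-0.225,30], force=30)

```text
clock: 2.8
position: [0.4787, -0.3159, 0.0416]
ee_rot: [2.219, 2.221, 0.001]
force: [2.0, -0.6, 7.1]
width: 0.484
gripper_force: 30.0
```

```bash
cat >> h.py <<'E'
np.set_printoptions(precision=4,suppress=True)
YAW,TILT,O=np.radians(3.4),np.radians(21),np.array([.4116,-.0029,.0363])
PL=R.from_euler("zyx",[YAW,-TILT,0]).as_matrix()         # plate axes in columns
CO=PL@R.from_euler("z",-45,degrees=True).as_matrix()      # corner axes
def tool(y): # tool frame looking into the plate, closing along unit vector y
    z=-PL[:,2]; return R.from_matrix(np.c_[np.cross(y,z),y,z])
def togo(p,Rt):
    s=sensors.observe(); 
    print("now",s["position"],"shift",p-s["position"],"turn",(Rt*R.from_rotvec(s["ee_rot"]).inv()).as_rotvec()/(np.pi/2),"F",s["force"])
E
python3 - <<'E'
from h import *
print(PL)
for lift in(.06,0): togo(O+CO@np.array([.0305,.029,.0416+lift]),tool(CO[:,0]))
E
```

```text
[[ 0.9319 -0.0554 -0.3584]
 [ 0.0593  0.9982  0.    ]
 [ 0.3577 -0.0213  0.9336]]
now [ 0.4787 -0.3159  0.0416] shift [-0.0642  0.3144  0.1046] turn [ 0.0859 -0.2219 -0.4575] F [ 1.9977 -0.6032  7.1454]
now [ 0.4787 -0.3159  0.0416] shift [-0.0427  0.3144  0.0486] turn [ 0.0859 -0.2219 -0.4575] F [ 1.9977 -0.6032  7.1454]
```

```bash
sed -i 's/"zyx",\[YAW/"ZYX",[YAW/' h.py
python3 - <<'E'
from h import *
print(PL)
togo(O+CO@np.array([.0305,.029,.0416+.06]),tool(CO[:,0]))
E
```

```text
[[ 0.9319 -0.0593 -0.3577]
 [ 0.0554  0.9982 -0.0213]
 [ 0.3584  0.      0.9336]]
now [ 0.4787 -0.3159  0.0416] shift [-0.0642  0.3121  0.1046] turn [ 0.0989 -0.2165 -0.4575] F [ 1.9977 -0.6032  7.1454]
```

Request:
arm_command(deltas=[0,0,0,0,0,0.02,30,0,0,0,0,0,0.06,30,0,0,0,0,0.02,0.1,30,0,0,-0.05,-0.01,0.06,0.14,30,0.01,-0.02,-0.1,-0.02,0.1,0.15,30,0.03,-0.06,-0.18,-0.03,0.14,0.15,30,0.05,-0.12,-0.26,-0.04,0.18,0.15,30,0.07,-0.16,-0.34,-0.05,0.22,0.15,30,0.09,-0.2,-0.42,-0.06,0.26,0.15,30,0.099,-0.2165,-0.4575,-0.064,0.3,0.15,30,0.099,-0.2165,-0.4575,-0.064,0.312,0.14,30,0.099,-0.2165,-0.4575,-0.064,0.312,0.105,30,0.099,-0.2165,-0.4575,-0.064,0.312,0.105,30,0.099,-0.2165,-0.4575,-0.064,0.312,0.105,30,0.099,-0.2165,-0.4575,-0.064,0.312,0.105,30])

```text
clock: 4.3
position: [0.4141, -0.004, 0.1466]
ee_rot: [2.709, 1.216, 0.515]
force: [0.4, 0.5, -2.6]
width: 0.485
gripper_force: 30.0
```

Run:
```python
from h import *
togo(O+CO@np.array([.0305,.029,.0416]),tool(CO[:,0]))
print(sensors.observe()["joints"],sensors.observe()["width"])
s=optics.get_image("scene");t=optics.get_image("top")
f=lambda im,x,y,w,h,W,H: cv2.resize(im[y:y+h,x:x+w],(W,H),interpolation=cv2.INTER_CUBIC)
cv2.imwrite("pics/crop4.png",np.hstack([f(t,245,210,80,100,400,500),f(s,275,225,80,100,400,500)]))
```

```text
now [ 0.4141 -0.004   0.1466] shift [ 0.0219  0.0015 -0.0564] turn [-0.0012 -0.0004  0.0002] F [ 0.3821  0.5182 -2.5953]
[ 0.27    0.1073 -0.4368  2.4379  0.3176  0.2532 -1.1767] 0.4849597884031194
```

View pics/crop4.png

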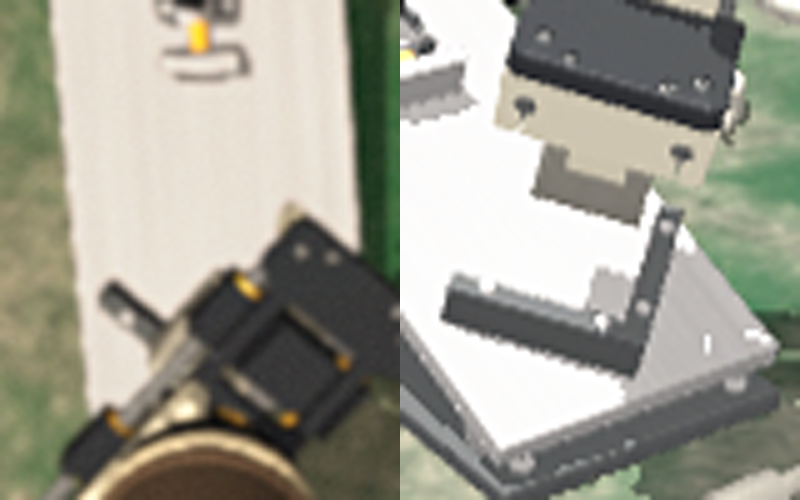

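The view shows the block held over the plate, square to the stops, at the pose I planned. Next I descend along the plate normal.

Request:
arm_command(deltas=[0,0,0,0.006,0,-0.016,30,0,0,0,0.012,0.001,-0.032,30,0,0,0,0.016,0.001,-0.042,30,0,0,0,0.0185,0.001,-0.048,30,0,0,0,0.0197,0.0014,-0.051,30,0,0,0,0.0205,0.0014,-0.053,30,0,0,0,0.0205,0.0014,-0.053,30,0,0,0,0.0205,0.0014,-0.053,30])

```text
clock: 5.2
position: [0.4348, -0.0026, 0.0934]
ee_rot: [2.708, 1.216, 0.516]
force: [-0.3, 0.1, -4.7]
width: 0.488
gripper_force: 30.0
```

Request:
arm_command(deltas=[0,0,0,0.0004,0,-0.001,30,0,0,0,0.0007,0,-0.002,30,0,0,0,0.0007,0,-0.002,30])

```text
clock: 5.5
position: [0.435, -0.0022, 0.0908]
ee_rot: [2.709, 1.218, 0.515]
force: [-0.6, 0.2, -4.0]
width: 0.483
gripper_force: 30.0
```

Request:
arm_command(deltas=[0,0,0,0.0004,0,-0.001,30,0,0,0,0.0004,0,-0.001,30])

```text
clock: 5.7
position: [0.4353, -0.0021, 0.0896]
ee_rot: [2.709, 1.218, 0.515]
force: [-0.0, -0.1, -4.6]
width: 0.487
gripper_force: 30.0
```

Request:
arm_command(deltas=[0,0,0,0.0004,0,-0.001,30,0,0,0,0.0004,0,-0.001,30])

```text
clock: 5.9
position: [0.4355, -0.002, 0.0891]
ee_rot: [2.708, 1.218, 0.516]
force: [-8.6, 0.0, 12.0]
width: 0.488
gripper_force: 30.0
```

Contact was felt at 17 N. I'll ease off a little and let go.

Request:
arm_command(deltas=[0,0,0,-0.0002,0,0.0005,30,0,0,0,-0.0002,0,0.0005,85,0,0,0,-0.0002,0,0.0005,85,0,0,0,-0.0002,0,0.0005,85,0,0,0,-0.0002,0,0.0005,85,0,0,0,-0.0002,0,0.0005,85,0,0,0,-0.004,0,0.01,85,0,0,0,-0.011,-0.001,0.03,85,0,0,0,-0.022,-0.001,0.06,85,0,0,0,-0.022,-0.001,0.08,85,0,0,0,-0.022,-0.001,0.08,85])

```text
clock: 7.0
position: [0.4139, -0.0034, 0.1702]
ee_rot: [2.708, 1.216, 0.516]
force: [0.6, 0.6, 0.9]
width: 0.928
gripper_force: 0.0
```

Run:
```python
from h import *
s=optics.get_image("scene")
f=lambda im,x,y,w,h,W,H: cv2.resize(im[y:y+h,x:x+w],(W,H),interpolation=cv2.INTER_CUBIC)
cv2.imwrite("pics/crop5.png",f(s,275,225,80,90,640,600) if 0 else f(s,280,240,72,72,576,576))
hm=np.array([[21,0,35],[21,45,35],[0,0,35],[42,0,35],[0,45,35],[42,45,35]])/1000 # home corners of the top face
print((proj("scene",O-PL[:,2]*.001+hm@CO.T)-[280,240])*8)
togo(O+PL@np.array([.193,0,.038+.05]),tool(PL[:,1]))
togo(O+PL@np.array([.193,0,.038+.05]),tool(-PL[:,1]))
```

```text
[[348.9756 290.4584]
 [167.6296 236.196 ]
 [331.3924 351.3361]
 [366.0582 231.314 ]
 [147.396  296.2575]
 [187.2872 177.8441]]
now [ 0.4143 -0.0031  0.1708] shift [0.1457 0.009  0.0168] turn [-0.5382 -0.0325  1.3999] F [0.2795 0.3834 0.5446]
now [ 0.4143 -0.0031  0.1708] shift [0.1457 0.009  0.0168] turn [ 0.1783  0.012  -0.4668] F [0.2795 0.3834 0.5446]
```

View pics/crop5.png

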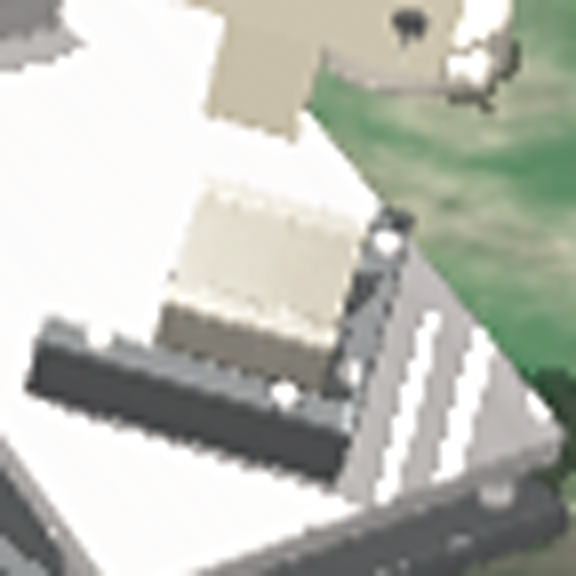

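The block lies flat in the corner, touching both stops. Its top-face corners at (160,300), (335,345), (365,225) and (205,180) match the predicted home position to about 1 px of the full image. Now for the pusher grip.

Request:
arm_command(deltas=[0.03,0,-0.06,0.02,0.001,0.02,45,0.06,0.004,-0.15,0.05,0.002,0.03,45,0.09,0.006,-0.24,0.08,0.004,0.03,45,0.12,0.008,-0.32,0.11,0.006,0.03,45,0.15,0.01,-0.4,0.13,0.008,0.03,45,0.178,0.012,-0.467,0.1457,0.009,0.025,45,0.178,0.012,-0.467,0.1457,0.009,0.017,45,0.178,0.012,-0.467,0.1457,0.009,0.017,45,0.178,0.012,-0.467,0.1457,0.009,0.017,45,0.178,0.012,-0.467,0.1457,0.009,0.017,45])

```text
clock: 8.05
position: [0.5588, 0.0057, 0.1857]
ee_rot: [-3.077, -0.094, -0.567]
force: [0.3, -0.1, 0.6]
width: 0.493
gripper_force: 0.0
```

Run:
```python
from h import *
togo(O+PL@np.array([.193,0,.0375]),tool(-PL[:,1]))
print(sensors.observe()["joints"],sensors.observe()["width"])
s=optics.get_image("scene")
c=s[195:275,220:300]
cv2.imwrite("pics/crop6.png",cv2.resize(c,(560,560),interpolation=cv2.INTER_CUBIC))
print((proj("scene",O+PL@np.array([.193,0,.05]))-[220,195])*7)
```

```text
now [0.5588 0.0057 0.1857] shift [ 0.0193  0.0013 -0.0453] turn [-0.0003 -0.0011 -0.0012] F [ 0.3224 -0.147   0.6203]
[ 0.4056  0.2959 -0.6287  2.0837  0.4596  0.4906 -2.0524] 0.49289656483860905
[[365.0893 127.6806]]
```

View pics/crop6.png

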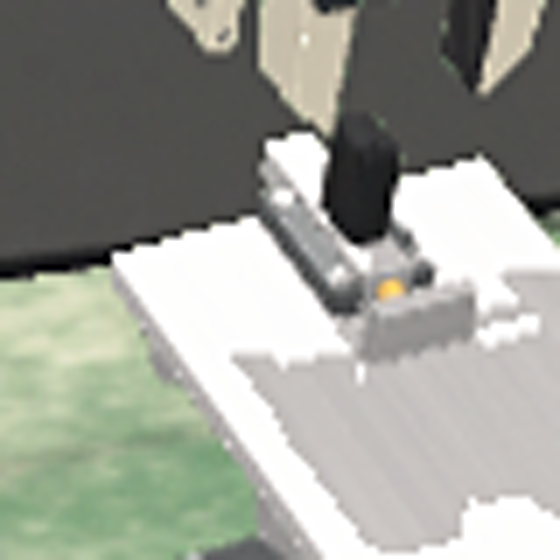

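The tab (365,120) stands between the open fingers, as computed. I'll descend and close on it.

Request:
arm_command(deltas=[0,0,0,0.006,0,-0.014,45,0,0,0,0.011,0.001,-0.026,45,0,0,0,0.016,0.001,-0.037,45,0,0,0,0.0193,0.0013,-0.0453,45,0,0,0,0.0193,0.0013,-0.0453,45,0,0,0,0.0193,0.0013,-0.0453,5,0,0,0,0.0193,0.0013,-0.0453,5,0,0,0,0.0193,0.0013,-0.0453,5,0,0,0,0.0193,0.0013,-0.0453,5,0,0,0,0.0193,0.0013,-0.0453,5,0,0,0,0.0193,0.0013,-0.0453,5,0,0,0,0.0193,0.0013,-0.0453,5], force=25)

```text
clock: 9.3
position: [0.5788, 0.008, 0.1408]
ee_rot: [-3.075, -0.093, -0.569]
force: [-3.3, 3.9, 5.0]
width: 0.15
gripper_force: 25.0
```

Request:
arm_command(deltas=[0,0,0,-0.0047,-0.0003,-0.0018,5,0,0,0,-0.0112,-0.0007,-0.0043,5,0,0,0,-0.0177,-0.0011,-0.0068,5,0,0,0,-0.0242,-0.0014,-0.0093,5,0,0,0,-0.0307,-0.0018,-0.0118,5,0,0,0,-0.0373,-0.0022,-0.0143,5,0,0,0,-0.0438,-0.0026,-0.0168,5,0,0,0,-0.0503,-0.003,-0.0194,5,0,0,0,-0.0541,-0.0032,-0.0208,5,0,0,0,-0.0559,-0.0033,-0.0215,5], force=25)

```text
clock: 10.3
position: [0.5235, 0.0047, 0.1195]
ee_rot: [-3.074, -0.093, -0.571]
force: [1.3, 5.0, 3.3]
width: 0.151
gripper_force: 25.0
```

Request:
arm_command(deltas=[0,0,0,0,0,0,5,0,0,0,-0.0009,-0.0001,-0.0004,5,0,0,0,-0.0019,-0.0001,-0.0007,5,0,0,0,-0.0028,-0.0002,-0.0011,5,0,0,0,-0.0037,-0.0002,-0.0014,5], force=5)

```text
clock: 10.8
position: [0.5203, 0.0045, 0.1183]
ee_rot: [-3.074, -0.093, -0.572]
force: [2.1, 5.5, 3.1]
width: 0.156
gripper_force: 5.0
```

Run:
```python
from h import *
s=sensors.observe(); print(PL.T@(s["position"]-O),PL.T@s["force"],s["width"],s["gripper_force"])
t=optics.get_image("top");s=optics.get_image("scene")
f=lambda im,x,y,w,h,W,H: cv2.resize(im[y:y+h,x:x+w],(W,H),interpolation=cv2.INTER_CUBIC)
cv2.imwrite("pics/crop7.png",np.hstack([f(t,255,215,60,80,390,520),f(s,270,230,60,80,390,520)]))
```

```text
[0.1311 0.0009 0.0375] [3.3748 5.3572 2.0524] 0.15642088337915044 5.001660771667957
```

View pics/crop7.png

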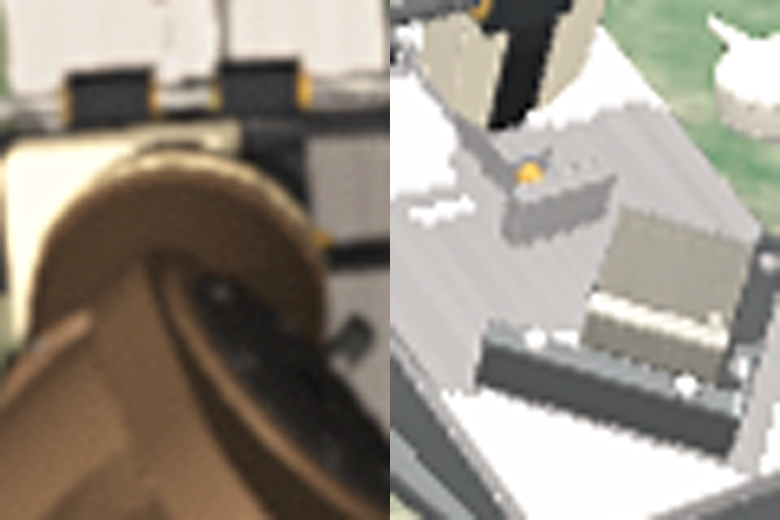

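The scene crop shows the nose's lower front edge running (510,243)–(605,215), still uphill of the block. I'll work out the gap from that.

Run:
```python
from h import *
for h,P in((0,[(512,243),(605,216)]),(.02,[(505,207),(614,178)])):
  for u,v in P:
    o,d=ray("scene",((u-390)/6.5+270-.4,v/6.5+230-.4)); n=PL[:,2]; p=o+d*((O-n*.001+n*h-o)@n)/(d@n); print(PL.T@(p-O))
```

```text
[ 0.0882  0.0135 -0.001 ]
[ 0.0873 -0.0199 -0.001 ]
[0.0867 0.0208 0.019 ]
[ 0.0849 -0.0173  0.019 ]
```

The gap is about 25 ± 2 mm. I'll go 19 mm closer, then feel for contact with a light grip that slips if overloaded.

Request:
arm_command(deltas=[0,0,0,-0.0028,-0.0002,-0.0011,5,0,0,0,-0.0056,-0.0003,-0.0022,5,0,0,0,-0.0084,-0.0005,-0.0032,5,0,0,0,-0.0112,-0.0007,-0.0043,5,0,0,0,-0.014,-0.0008,-0.0054,5,0,0,0,-0.0158,-0.001,-0.0061,5,0,0,0,-0.0177,-0.0011,-0.0068,5], force=10)

```text
clock: 11.6
position: [0.5025, 0.0034, 0.1115]
ee_rot: [-3.074, -0.093, -0.572]
force: [3.1, 5.3, 3.8]
width: 0.15
gripper_force: 10.0
```

Request:
arm_command(deltas=[0,0,0,-0.0003,0,-0.0001,5,0,0,0,-0.0006,0,-0.0002,5,0,0,0,-0.0009,-0.0001,-0.0004,5], force=5)

```text
clock: 11.9
position: [0.5017, 0.0034, 0.1111]
ee_rot: [-3.074, -0.093, -0.572]
force: [0.6, 5.4, 6.4]
width: 0.152
gripper_force: 5.0
```

```bash
cat > st.py <<'E'
from h import *
s=sensors.observe(); print(PL.T@(s["position"]-O)*1000,PL.T@s["force"],s["width"],s["gripper_force"],s["clock"])
E
python3 st.py
```

```text
[111.1317   0.919   37.4703] [3.179  5.3558 5.6063] 0.15173780549483668 5.004049502313137 11.9
```

Request:
arm_command(deltas=[0,0,0,-0.0003,0,-0.0001,5,0,0,0,-0.0006,0,-0.0002,5,0,0,0,-0.0009,-0.0001,-0.0004,5], force=5)

```text
clock: 12.2
position: [0.5009, 0.0033, 0.1108]
ee_rot: [-3.074, -0.093, -0.572]
force: [1.0, 5.7, 6.3]
width: 0.153
gripper_force: 5.0
```

Request:
arm_command(deltas=[0,0,0,-0.0003,0,-0.0001,5,0,0,0,-0.0006,0,-0.0002,5,0,0,0,-0.0009,-0.0001,-0.0004,5])

```text
clock: 12.5
position: [0.5, 0.0033, 0.1104]
ee_rot: [-3.074, -0.093, -0.572]
force: [0.7, 5.0, 7.1]
width: 0.15
gripper_force: 5.0
```

Request:
arm_command(deltas=[0,0,0,-0.0003,0,-0.0001,5,0,0,0,-0.0006,0,-0.0002,5,0,0,0,-0.0009,-0.0001,-0.0004,5])

```text
clock: 12.8
position: [0.4997, 0.0032, 0.1103]
ee_rot: [-3.073, -0.093, -0.574]
force: [3.5, 5.6, 5.9]
width: 0.151
gripper_force: 5.0
```

```bash
python3 st.py
```

```text
[108.9811   0.9121  37.4588] [5.6611 5.3707 4.1171] 0.15149487912417495 5.00414427369833 12.8
```

Request:
arm_command(deltas=[0,0,0,-0.0003,0,-0.0001,5,0,0,0,-0.0003,0,-0.0001,5])

```text
clock: 13.0
position: [0.4996, 0.0032, 0.1103]
ee_rot: [-3.073, -0.093, -0.574]
force: [3.4, 5.9, 4.1]
width: 0.154
gripper_force: 5.0
```

```bash
python3 st.py
```

```text
[108.8832   0.9013  37.4785] [4.9776 5.6875 2.4479] 0.15409265554547497 5.003082454204559 13.0
```

Request:
arm_command(deltas=[0,0,0,0,0,0,5,0,0,0,-0.0003,0,-0.0001,5,0,0,0,-0.0003,0,-0.0001,5], force=10)

```text
clock: 13.3
position: [0.4996, 0.0032, 0.1103]
ee_rot: [-3.073, -0.093, -0.575]
force: [4.4, 4.2, 4.1]
width: 0.153
gripper_force: 10.0
```

```bash
python3 st.py
```

```text
[108.8434   0.9196  37.4942] [5.7703 3.9062 2.1475] 0.15325420146335228 10.002115666866302 13.3
```

Request:
arm_command(deltas=[0,0,0,-0.0003,0,-0.0001,5,0,0,0,-0.0003,0,-0.0001,5])

```text
clock: 13.5
position: [0.4995, 0.0033, 0.1103]
ee_rot: [-3.072, -0.093, -0.575]
force: [6.5, 4.6, 3.4]
width: 0.15
gripper_force: 10.0
```

```bash
python3 st.py
```

```text
[108.8064   0.9519  37.4892] [7.5648 4.2443 0.7148] 0.1504911947759252 10.001180917024612 13.5
```

Firm contact: the position stays put and the force climbs about 2 N per 0.3 mm. I'll press up to about 10 N on the block, which should read about 13.

Request:
arm_command(deltas=[0,0,0,-0.0003,0,-0.0001,5,0,0,0,-0.0006,0,-0.0002,5,0,0,0,-0.0006,0,-0.0002,5], force=15)

```text
clock: 13.8
position: [0.4994, 0.0032, 0.1103]
ee_rot: [-3.072, -0.092, -0.576]
force: [8.2, 5.3, 1.2]
width: 0.152
gripper_force: 15.0
```

```bash
python3 st.py
```

```text
[108.6985   0.9035  37.536 ] [ 8.3652  4.7758 -1.9291] 0.15157780016495717 14.99890387058258 13.8
```

Request:
arm_command(deltas=[0,0,0,-0.0003,0,-0.0001,5,0,0,0,-0.0006,0,-0.0002,5,0,0,0,-0.0006,0,-0.0002,5])

```text
clock: 14.1
position: [0.4994, 0.0033, 0.1103]
ee_rot: [-3.072, -0.092, -0.577]
force: [10.1, 4.2, 0.1]
width: 0.151
gripper_force: 15.0
```

```bash
python3 st.py
```

```text
[108.6567   0.947   37.5676] [ 9.6922  3.6337 -3.6617] 0.15105328267936327 14.996895790100098 14.1
```

Request:
arm_command(deltas=[0,0,0,-0.0003,0,-0.0001,5,0,0,0,-0.0003,0,-0.0001,5])

```text
clock: 14.3
position: [0.4993, 0.0033, 0.1103]
ee_rot: [-3.072, -0.092, -0.578]
force: [12.2, 4.3, -0.3]
width: 0.152
gripper_force: 15.0
```

```bash
python3 st.py
```

```text
[108.5778   0.9389  37.5781] [11.5142  3.5876 -4.7729] 0.1520310651195477 14.996011555194855 14.3
```

Request:
arm_command(deltas=[0,0,0,-0.0004,0,-0.0001,5,0,0,0,-0.0004,0,-0.0001,5,0,0,0,-0.0004,0,-0.0001,5,0,0,0,-0.0004,0,-0.0001,5,0,0,0,-0.0004,0,-0.0001,5,0,0,0,-0.0004,0,-0.0001,5,0,0,0,-0.0004,0,-0.0001,5])

```text
clock: 15.0
position: [0.4992, 0.0032, 0.1103]
ee_rot: [-3.071, -0.092, -0.579]
force: [13.7, 4.3, -3.3]
width: 0.154
gripper_force: 15.0
```

```bash
python3 st.py
```

```text
[108.5302   0.9335  37.5968] [11.8003  3.4717 -8.0453] 0.15425424663503307 14.994288682937622 15.0
```

Request:
arm_command(deltas=[0,0,0,-0.0003,0,-0.0001,5,0,0,0,-0.0003,0,-0.0001,5,0,0,0,-0.0003,0,-0.0001,5,0,0,0,-0.0003,0,-0.0001,5,0,0,0,-0.0003,0,-0.0001,5,0,0,0,-0.0003,0,-0.0001,5])

```text
clock: 15.6
position: [0.4992, 0.0032, 0.1103]
ee_rot: [-3.071, -0.092, -0.579]
force: [14.9, 4.0, -3.1]
width: 0.15
gripper_force: 15.0
```

```bash
python3 st.py
```

```text
[108.5303   0.9404  37.6111] [12.9732  3.1035 -8.2809] 0.14955524382136426 14.993081241846085 15.6
```

Held at about 9.5 N for 0.5 s. Now I let go and back off along the normal.

Request:
arm_command(deltas=[0,0,0,0,0,0,45,0,0,0,0,0,0,45,0,0,0,0,0,0,45,0,0,0,0,0,0,45,0,0,0,-0.0036,-0.0002,0.0093,45,0,0,0,-0.0107,-0.0006,0.028,45,0,0,0,-0.0215,-0.0013,0.056,45,0,0,0,-0.0286,-0.0017,0.0747,45,0,0,0,-0.0286,-0.0017,0.0747,45,0,0,0,-0.0286,-0.0017,0.0747,45])

```text
clock: 16.6
position: [0.4661, -0.0003, 0.1828]
ee_rot: [-3.077, -0.09, -0.569]
force: [-0.4, -0.4, -0.6]
width: 0.492
gripper_force: 0.0
```

```bash
python3 st.py
python3 - <<'E'
from h import *
s=optics.get_image("scene")
cv2.imwrite("pics/crop8.png",cv2.resize(s[225:309,270:354],(588,588),interpolation=cv2.INTER_CUBIC))
hm=np.array([[0,0,35],[45,0,35],[45,42,35],[0,42,35]])/1000
print((proj("scene",O-PL[:,2]*.001+hm@CO.T)-[270,225])*7)
E
```

```text
[103.4468  -0.6756 117.2319] [-0.6001 -0.3737 -0.4475] 0.4916698638081077 0.0 16.6
[[359.9683 412.4191]
 [392.4016 300.1267]
 [246.6975 256.5496]
 [209.7011 367.4372]]
```

View pics/crop8.png

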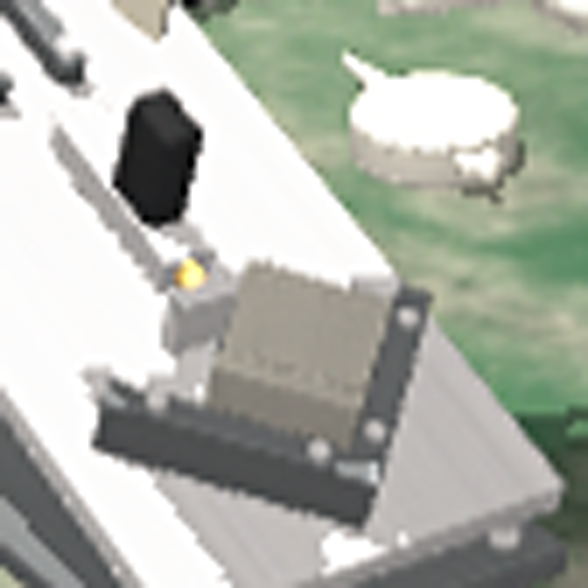

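The block's top corners at (212,372), (252,262), (390,300) and (357,418) match home. The nose (200,310) bears on its uphill edge, and the fingers are clear. I'm handing in.

```bash
python3 -c "
from cell import arm; print(arm.sign_off())"
```

```text
the job is handed in; nothing more can be done
None
```

The job is handed in: the V-block slid home against both stops and I pressed the pusher to about 9.5 N (hand force less the guide's drag), then let go with its nose on the uphill edge, which the last picture confirms; no verdict was returned, and I did not re-check the other things on the bench.

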